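# Power up the bench length gauge and hold its arm at the set mark

### The arm

A 7-joint arm with a two-finger parallel gripper is mounted at the origin on a cart in front of the work surface, level with it; the furniture and walls round the work are solid. World frame = base frame: x ahead of the robot, y to its left, z up, the work surface at z = 0. Lengths are in m, angles in rad, forces in N, time in s.
With the tool pointing down it reaches from about 0.425 to 0.925 m from the base axis. Payload 6.8 kg.
Tool frame: the origin (TCP) lies at the very end of the fingers, on their centre line; the grasp point (between the pads) lies 19 mm behind it; z points along the fingers, y is the line along which they close (so a half turn about z gives the same grasp; the last joint's range is limited). The gripper opens to 85 mm and grips with 20 to 120 N. Pads are 22 mm wide; open, the fingers measure 114 mm over their backs; the gripper's body (76 mm by 85 mm) begins 54 mm behind the grasp point. The pads swing forward as they close: fully open they stand 13 mm farther back than shut.
Start: joints at [-1.333, 0.477, 0.022, 1.555, -0.011, 1.109, -0.083], TCP at [0.229, 0.635, 0.231] pointing down, gripper open.
Joint ranges: [-2.96, 2.96], [-0.34, 2.1], [-1.41, 1.46], [0.24, 2.44], [-1.37, 4.51], [0.17, 1.92], [-2.96, 2.96]. Speed limits (rad/s): [2.39, 2.39, 3.14, 3.14, 3.14, 3.14, 3.14].

### API

Orientations are given as a rotation vector (axis times angle).
In Python, from bench import r gives the robot as it stands.
- The arm moves only by the shell command python3 -m jog 'ROWS' [FORCE]. ROWS is JSON, a list of rows, each an object of numbers: "fingers": the finger opening in m, from 0 to 0.0854; "x", "y", "z": the shift along the tool's x, y, z in m; "rx", "ry", "rz": the turn, a rotation vector about the tool's x, y, z in degrees. In form: [{"fingers": .., "x": .., "y": .., "z": .., "rx": .., "ry": .., "rz": ..}, ...]. A call has 1 to 8 rows; each row shifts and turns the commanded pose from where the row before left it, along the tool's axes as they then stand; what a row does not reach is not made up. A row lasts 1/8 s, in which the tool goes at most 62.5 mm and 10.7 degrees, less where a joint would pass 70% of its speed; a pose out of reach is approached as far as the arm can. A call is refused whole if a number of a shift passes 0.0625 or a number of a turn 10.7, either way. A call with a gripper value outside its range is refused whole. The fingers move at their own pace and stop on an object; FORCE is the grip in N (left out, the last holds). Time passes only in rows, so rows that do not move let the fingers close. It gives the time, the measured TCP pose, the force, the opening and the grip force at its end, in the units of the state.
- r.get_obs(): the state, without advancing time (a new reading comes with each control period).
- r.grab_frame(name): name is "side" or "top"; returns (picture, depth): 400x640x3 uint8, red, green, blue; 400x640 float32, m along the optical axis (not along the pixel's ray), 0 where there is no reading.
- r.get_calibration(name): a dict with "mtx" (3x3 intrinsics, pixels), "extrinsics" (4x4, takes a point from camera to world coordinates). Camera axes: x right, y down, z forward; pixel columns grow to the right and rows downward; lengths in m; the calibration is good to about 2 mm. A picture is of the moment at which its call begins. get_calibration takes no time and is no camera call.
- r.hand_in(): hands the job in; it is judged then, once.
Trained networks look in the newest picture that a camera, given by its name, has taken for a name from the list of things; names that differ only in an ending like _2 or _b are one class to them, and where a whole thing is asked for, a point or a joint stands for the part that bears it (a point fixed in the world has none). Each returns a list of dicts, best first, with "score" (0 to 1); they miss things now and then, are a little off and sometimes report something else, mostly with a low value. They report only what shows in the picture. A call takes as long as a camera call. They do not tell look-alikes from the thing itself.
- r.search_frame(target, camera): "xyz" ([x, y, z] in m, in world coordinates, good to about 4 mm: the middle of the surface that is visible of it).
- r.landmark_of(target, camera): "xyz" ([x, y, z] in m, in world coordinates, good to about 4 mm: a listed point, or the origin of a listed thing).
The state is a dict: "clock": time; "joints": joint angles; "qvel": joint speeds; "tau": joint torques, N m; "tcp_pos": TCP position; "orientation": TCP orientation; "contact_force": force on the tool from outside, world axes, zero at the start; "moment": the same for the moment, N m; "grip_width": finger opening in m; "gripper_force": force on a finger pad.
Only numpy, scipy, OpenCV 4.12 (cv2) and the standard library are available. Lean on these libraries where they do the work, as an engineer would, in place of code of your own. Each camera call takes 0.05 s, during which the arm holds its last target. There are 200 camera calls.

### The job

Slide the black and orange battery pack, brass contacts first, fully home into the shoe on the blue length gauge so that it clicks in and stays, and let it go. Then pinch the gauge's grey reading head across its red lock button, squeeze the button right in to free the telescoping arm, and draw the arm out until its pointer stands level with the black line on the yellow flag. Finish while still holding the head there with the lock squeezed open; leave the flag, the solder spool and the tape roll where they are.

Things in the scene. Friction and masses are not known exactly. Their poses are not given: they have to be found in the camera images.
- gauge: Length gauge fixed to the bench: blue base 430 x 90 x 12 mm (x -225 to +205, y +-45). Origin under it on the bench; +x is the way the arm draws out and the battery slides in, z up. Along x: battery shoe, fixed square tube (x -80 to +30, top 81 mm above the bench), then the sliding head above a toothed rack (38 mm high, y -8 to +4).
- shoe_home (a point): On the shoe floor, 12 mm above the bench: where the battery's origin lies when fully home against the end stop (25 mm further on, 35 mm high); axes as the gauge's. Shoe: channel 47 mm wide under two lips that start 50 mm before this point; slot between the lips 35 mm, lip tops 24 mm above the bench.
- shoe_entry (a point): On the open entry pad, 80 mm before shoe_home, also 12 mm above the bench; axes as the gauge's. A battery set down here, its x along this x, stands wholly before the lips, in line, its nose between low flared walls.
- detent_ball (a point): Sprung brass ball in the shoe floor, 31 mm before shoe_home. It stands 2 mm out, gives way under the sliding foot (pushing takes about 3 to 10 N) and springs up behind the battery at home.
- battery: Loose upright battery pack, black, orange band, 0.11 to 0.22 kg. Origin: centre of its underside; z up; +x is the end that leads into the shoe (brass contacts, orange patch on top). Foot 50 (x) x 44 (y) x 5 mm, leading edge bevelled; case above it 50 (x) x 30 (y) mm, up to 45 mm high. Grip across y, fingertips 15 mm or more above the underside so as to pass over the lips.
- gauge_head: Grey head on the telescoping arm; origin at its centre, 67.5 mm above the bench; axes as the gauge's. Case 60 x 36 (y) x 35 (z) mm. Slides along +x only, up to 110 mm from home, against a light spring and friction (2 to 4 N). A tooth locks it in the rack (every 10 mm) unless the red button is squeezed in. Pointer bracket at x +30 to +34, out to y -35 mm.
- lock_button (a joint): Red button in the middle of the head's -y side, 24 (x) x 22 (z) mm, centred at the head's origin height, proud 6 mm; 0 out, 0.005 fully in; lock free beyond 0.0035. Spring 3 N, rising to 6 N. Head with button: 42 mm across y, 37 mm when squeezed. Pinch head and button together between the fingers with 10 N or more.
- pointer_tip (a point): Lower tip of the thin steel pointer with a red end, at x +32, y -32, z -51.5 mm from the head's origin, just above the white scale strip.
- flag_mark (a point): Black line across the top of the yellow flag (18 mm wide), clipped on the base's -y edge beside the scale, 20 mm above the bench; axes as the gauge's. The pointer is at the mark when pointer_tip and flag_mark have the same x in the gauge's frame. The flag slides if pushed with 6 N, but is to stay.
- solder_spool: Loose bystander: black spool of white solder wire, 89 x 69 x 30 mm.
- tape_roll: Loose bystander: roll of black tape, 67 mm across, 20 mm high.
There are look-alikes about, which are no part of the job. Leave any green or turquoise look-alike of the battery alone.

How it is judged:
By the outcome, as a careful person would: the job done as asked, in the order asked, and still so for the second after the job is handed in, while the arm keeps its last pose, push and grip.
It also fails if it takes over 54 s, if anything falls off the work surface, if the arm or the gripper's body presses on something with over 40 N, if the wrist force passes 120 N, or if a joint passes its speed limit or range.

## Working session

There is one attempt and no reset: what is moved stays moved. The work goes in short steps, Python scripts to look and compute and a shell command to move; the robot and the scene stay as the last step left them, time stands still between calls to the robot, and variables do not carry over. Pictures are saved under pics/ and viewed, at most 10 in all, crops included, and the job is handed in when it is done.

```bash
mkdir -p pics; ls
cat > h.py <<'E'
import numpy as np, cv2
from scipy.spatial.transform import Rotation as R
from bench import r
def snap(cam,fn=None):
    p,d=r.grab_frame(cam)
    if fn: cv2.imwrite(fn,p[:,:,::-1])
    return p,d
def cloud(cam,d):
    c=r.get_calibration(cam);K=np.array(c["mtx"]);T=np.array(c["extrinsics"])
    v,u=np.indices(d.shape)
    P=np.stack([(u-K[0,2])/K[0,0]*d,(v-K[1,2])/K[1,1]*d,d],-1)
    return P@T[:3,:3].T+T[:3,3]
E
python3 - <<'E'
from h import *
o=r.get_obs();print({k:np.round(v,3) for k,v in o.items()})
for c in("top","side"):
    p,d=snap(c,f"pics/{c}0.png");np.save(f"{c}0.npy",d)
    print(c,np.round(r.get_calibration(c)["extrinsics"],3).tolist())
    for n in("shoe_home","shoe_entry","flag_mark","pointer_tip","battery","gauge_head","lock_button","gauge"):
        print(n,[(np.round(q["xyz"],4).tolist(),round(q["score"],2)) for q in r.landmark_of(n,c)[:3]])
E
```

```text
pics
{'clock': np.float64(0.0), 'joints': array([-1.333,  0.478,  0.022,  1.556, -0.012,  1.109, -0.083]), 'qvel': array([ 0.001, -0.002,  0.   ,  0.001,  0.   ,  0.001, -0.001]), 'tau': array([-0.0000e+00, -5.9647e+01,  1.6080e+00, -2.8119e+01,  1.2000e-02,
        1.0000e-02, -0.0000e+00]), 'tcp_pos': array([0.229, 0.634, 0.23 ]), 'orientation': array([-5.400e-01, -3.095e+00,  3.000e-03]), 'contact_force': array([-0.016,  0.182, -0.783]), 'moment': array([-0.   ,  0.044,  0.052]), 'gripper_force': np.float64(0.0), 'grip_width': np.float64(0.086)}
top [[-0.044, -0.973, 0.227, 0.269], [-0.999, 0.043, -0.009, 0.199], [-0.001, -0.227, -0.974, 1.189], [0.0, 0.0, 0.0, 1.0]]
shoe_home [([0.5825, 0.1226, 0.015], 0.85)]
shoe_entry [([0.5886, 0.2034, 0.0107], 0.94), ([0.5337, -0.0915, 0.0151], 0.15)]
flag_mark [([0.5223, -0.1212, 0.0183], 0.47)]
pointer_tip [([0.5351, -0.0862, 0.0184], 0.64)]
battery [([0.4207, 0.2473, 0.0005], 0.8), ([0.3098, 0.2237, -0.0006], 0.61), ([0.3332, 0.326, 0.0039], 0.51)]
gauge_head [([0.5675, -0.0588, 0.0697], 0.85), ([0.5784, 0.0062, -0.0004], 0.71), ([0.5224, -0.1237, 0.02], 0.39)]Traceback (most recent call last):
  File "<stdin>", line 7, in <module>
ValueError: it knows: battery, detent_ball, flag_mark, gauge, gauge_head, pointer_tip, shoe_entry, shoe_home, solder_spool, tape_roll
```

Run:
```python
from h import *
c="side"
p,d=snap(c,f"pics/{c}0.png");np.save(f"{c}0.npy",d)
print(c,np.round(r.get_calibration(c)["extrinsics"],3).tolist())
for n in("shoe_home","shoe_entry","flag_mark","pointer_tip","battery","gauge_head","gauge"):
    print(n,[(np.round(q["xyz"],4).tolist(),round(q["score"],2)) for q in r.landmark_of(n,c)[:3]])
```

```text
side [[0.992, -0.072, 0.099, 0.399], [-0.122, -0.47, 0.874, -0.902], [-0.016, -0.88, -0.475, 0.646], [0.0, 0.0, 0.0, 1.0]]
shoe_home [([0.5833, 0.121, 0.0105], 0.93), ([0.5265, -0.1231, 0.0216], 0.59)]
shoe_entry [([0.5905, 0.2021, 0.0135], 0.73)]
flag_mark [([0.5254, -0.1266, 0.0183], 0.43), ([0.5846, 0.127, 0.014], 0.33)]
pointer_tip [([0.5384, -0.0819, 0.0155], 0.74)]
battery [([0.3352, 0.3245, -0.0012], 0.8), ([0.4188, 0.2497, -0.0015], 0.72), ([0.3085, 0.2238, 0.0009], 0.58)]
gauge_head [([0.5677, -0.0571, 0.0669], 0.94)]
gauge [([0.5716, 0.0068, -0.0], 0.95), ([0.5707, -0.0597, 0.0665], 0.17)]
```

View pics/top0.png

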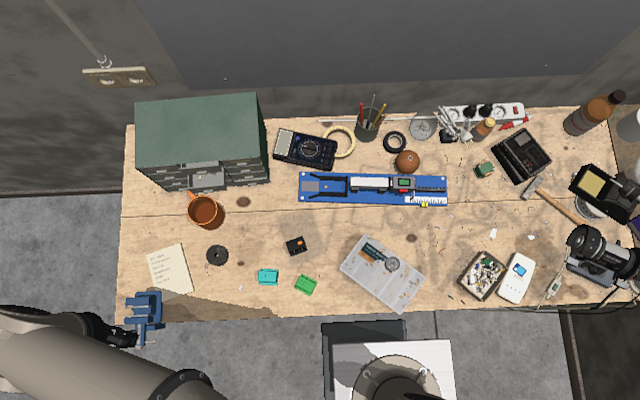

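View pics/side0.png

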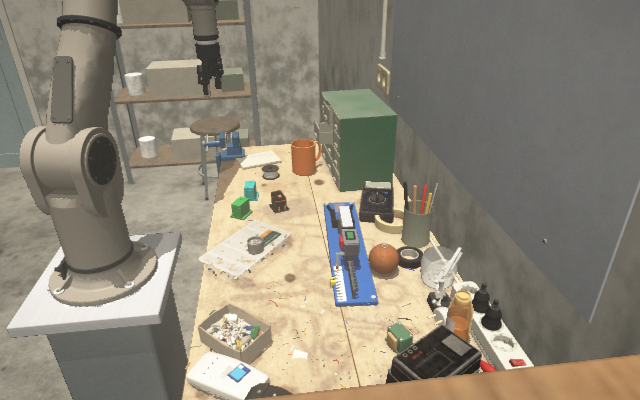

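Run:
```python
from h import *
p=cv2.imread("pics/top0.png");d=np.load("top0.npy");P=cloud("top",d)
hsv=cv2.cvtColor(p,cv2.COLOR_BGR2HSV)
m=(hsv[...,0]>100)&(hsv[...,0]<125)&(hsv[...,1]>130);m[:160]=0;m[215:]=0;m[:,:290]=0;m[:,455:]=0
q=P[m];q=q[(abs(q[:,2]-.012)<.006)]
print(len(q),np.median(q[:,2]),cv2.minAreaRect(q[:,:2].astype(np.float32)*1000))
b=P[225:265,275:320].reshape(-1,3)
t=b[(b[:,2]>.037)&(b[:,2]<.055)];print(len(t),t.mean(0),cv2.minAreaRect(t[:,:2].astype(np.float32)*1000))
f=b[b[:,2]>.01];print(f.min(0),f.max(0))
a=cv2.resize(p[225:268,270:325],None,fx=8,fy=8,interpolation=cv2.INTER_CUBIC)
g=cv2.resize(p[165:212,292:452],None,fx=4.9,fy=4.9,interpolation=cv2.INTER_CUBIC)
o=np.zeros((a.shape[0]+g.shape[0],max(a.shape[1],g.shape[1]),3),np.uint8);o[:a.shape[0],:a.shape[1]]=a;o[a.shape[0]:,:g.shape[1]]=g
cv2.imwrite("pics/c1.png",o);print(o.shape)
```

```text
2206 0.011022499694773646 ((572.041015625, 18.603317260742188), (427.1063232421875, 90.23251342773438), 85.5846176147461)
202 [0.41457656 0.24457646 0.04365302] ((414.9582214355469, 244.43492126464844), (29.957378387451172, 49.71490478515625), 18.391775131225586)
[0.26948924 0.1987697  0.01059394] [0.43477416 0.2709497  1.18948713]
(574, 784, 3)
```

View pics/c1.png

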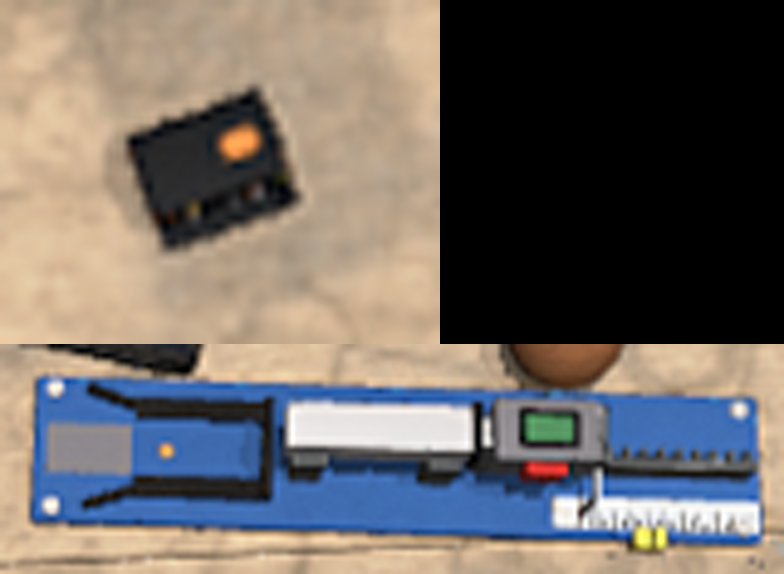

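```bash
cat >> h.py <<'E'
yaw=np.radians(-94.45);ex=np.array([np.cos(yaw),np.sin(yaw)]);ey=np.array([-ex[1],ex[0]])
G0=np.array([.5715,.0077])
def g(P): P=np.asarray(P);q=P[...,:2]-G0;return np.stack([q@ex,q@ey,P[...,2]],-1)
def w(x,y,z): return np.r_[G0+x*ex+y*ey,z]
def go(xyz,yawdeg):
    o=r.get_obs();A=R.from_rotvec(o["orientation"])
    d=A.inv().apply(np.asarray(xyz)-o["tcp_pos"])
    a=np.radians(yawdeg);x=[np.cos(a),np.sin(a),0]
    B=R.from_matrix(np.array([x,np.cross([0,0,-1],x),[0,0,-1]]).T)
    print("before-turn shift",np.round(d,4),"turn deg",np.round((A.inv()*B).as_rotvec(degrees=True),2),"after-turn shift",np.round(B.inv().apply(np.asarray(xyz)-o["tcp_pos"]),4))
E
python3 - <<'E'
from h import *
for n,x in dict(he=[.583,.1218,.012],en=[.5895,.2028,.012],fl=[.5238,-.124,.02],pt=[.5367,-.084,.016],hd=[.5677,-.058,.0675]).items(): print(n,g(x).round(4))
S=cloud("side",np.load("side0.npy"));T=cloud("top",np.load("top0.npy"))
for n,P in(("side",S),("top",T)):
    Q=P.reshape(-1,3)
    t=Q[(np.hypot(Q[:,0]-.418,Q[:,1]-.247)<.05)&(Q[:,2]>.0385)&(Q[:,2]<.052)]
    print(n,len(t),t.mean(0),cv2.minAreaRect(t[:,:2].astype(np.float32)*1000))
    q=g(Q);
    h=q[(abs(q[:,0]-.065)<.035)&(abs(q[:,1]+.003)<.03)&(abs(q[:,2]-.085)<.006)]
    print("headtop",h.min(0).round(4),h.max(0).round(4),h[:,2].mean())
    for a,b in((-.25,-.1),(-.1,.02),(.02,.2)):
        z=q[(q[:,0]>a)&(q[:,0]<b)&(q[:,1]>.047)&(q[:,1]<.12)&(q[:,2]>.04)&(q[:,2]<.5)]
        if len(z):print(a,b,z.min(0).round(3),z.max(0).round(3))
go([.4165,.246,.15],108.4)
E
```

```text
he [-0.1146  0.0026  0.012 ]
en [-0.1959  0.0028  0.012 ]
fl [ 0.135  -0.0373  0.02  ]
pt [ 0.0941 -0.0276  0.016 ]
hd [0.0658 0.0013 0.0675]
side 102 [0.41917625 0.23969793 0.04337433] ((419.04693603515625, 242.58612060546875), (29.93160057067871, 51.949710845947266), 17.272554397583008)
headtop [ 0.0303 -0.0177  0.079 ] [0.0993 0.0216 0.0872] 0.08391253421354572
-0.25 -0.1 [-0.213  0.104  0.04 ] [-0.178  0.115  0.047]
0.02 0.2 [0.066 0.047 0.04 ] [0.122 0.112 0.069]
top 197 [0.41487375 0.2447911  0.04379624] ((415.07635498046875, 244.47010803222656), (29.692747116088867, 49.759544372558594), 18.545879364013672)
headtop [ 0.0357 -0.023   0.0792] [0.0989 0.0181 0.0899] 0.08376735032300557
-0.25 -0.1 [-0.215  0.088  0.04 ] [-0.18   0.119  0.048]
0.02 0.2 [0.052 0.047 0.041] [0.118 0.108 0.071]
before-turn shift [-0.3085 -0.3024  0.0813] turn deg [ 0.   -0.   51.79] after-turn shift [-0.4284  0.0553  0.0813]
```

```bash
python3 -m jog '[{"x":-0.0386,"y":-0.0378,"z":0.01},{"x":-0.0386,"y":-0.0378,"z":0.01},{"x":-0.0386,"y":-0.0378,"z":0.01},{"x":-0.0386,"y":-0.0378,"z":0.01},{"x":-0.0386,"y":-0.0378,"z":0.01},{"x":-0.0386,"y":-0.0378,"z":0.01},{"x":-0.0386,"y":-0.0378,"z":0.01},{"x":-0.0386,"y":-0.0378,"z":0.01}]'
python3 -m jog '[{"rz":10.4},{"rz":10.4},{"rz":10.4},{"rz":10.4},{"rz":10.4},{"fingers":0.07}]'
python3 - <<'E'
from h import *
go([.4175,.2455,.10],108)
p,d=snap("top");p,d2=snap("side")
for c in("top","side"):print([(np.round(q["xyz"],4).tolist(),round(q["score"],2)) for q in r.landmark_of("battery",c)])
print(r.get_obs()["joints"].round(2))
E
```

```text
before-turn shift [-0.3096 -0.3025  0.1313] turn deg [ 0.   -0.   52.19] after-turn shift [-0.4288  0.0591  0.1313]
[([0.4171, 0.2472, 0.0001], 0.85), ([0.3326, 0.3268, 0.0044], 0.81), ([0.3154, 0.222, 0.0003], 0.52)]
[([0.3357, 0.3221, -0.0002], 0.75), ([0.4201, 0.2451, 0.0013], 0.69), ([0.3102, 0.2256, -0.0023], 0.63)]
[-1.33  0.48  0.02  1.56 -0.01  1.11 -0.08]validation failed for argument at $[0]...
validation failed for argument at $[0]...
```

```bash
python3 -m jog '[{"fingers":0.07,"x":-0.0386,"y":-0.0378,"z":0.01,"rx":0,"ry":0,"rz":0},{"fingers":0.07,"x":-0.0386,"y":-0.0378,"z":0.01,"rx":0,"ry":0,"rz":0},{"fingers":0.07,"x":-0.0386,"y":-0.0378,"z":0.01,"rx":0,"ry":0,"rz":0},{"fingers":0.07,"x":-0.0386,"y":-0.0378,"z":0.01,"rx":0,"ry":0,"rz":0},{"fingers":0.07,"x":-0.0386,"y":-0.0378,"z":0.01,"rx":0,"ry":0,"rz":0},{"fingers":0.07,"x":-0.0386,"y":-0.0378,"z":0.01,"rx":0,"ry":0,"rz":0},{"fingers":0.07,"x":-0.0386,"y":-0.0378,"z":0.01,"rx":0,"ry":0,"rz":0},{"fingers":0.07,"x":-0.0386,"y":-0.0378,"z":0.01,"rx":0,"ry":0,"rz":0}]'
python3 -m jog '[{"fingers":0.07,"x":0,"y":0,"z":0,"rx":0,"ry":0,"rz":10.4},{"fingers":0.07,"x":0,"y":0,"z":0,"rx":0,"ry":0,"rz":10.4},{"fingers":0.07,"x":0,"y":0,"z":0,"rx":0,"ry":0,"rz":10.4},{"fingers":0.07,"x":0,"y":0,"z":0,"rx":0,"ry":0,"rz":10.4},{"fingers":0.07,"x":0,"y":0,"z":0,"rx":0,"ry":0,"rz":10.4}]'
python3 - <<'E'
from h import *
go([.4178,.246,.017],108)
print(r.get_obs()["joints"].round(2))
E
```

```text
clock: 1.95
tcp_pos: [0.4176, 0.2445, 0.1514]
orientation: [0.54, 3.094, 0.001]
contact_force: [1.1, 1.5, -0.7]
grip_width: 0.0702
gripper_force: 0.0
clock: 2.58
tcp_pos: [0.417, 0.246, 0.1515]
orientation: [1.85, 2.539, 0.001]
contact_force: [0.3, 0.4, 0.1]
grip_width: 0.0702
gripper_force: 0.0
before-turn shift [-0.0003  0.0007  0.1345] turn deg [ 0.03 -0.02 -0.16] after-turn shift [-0.0003  0.0008  0.1345]
[-0.93  0.27  0.32  2.1  -0.12  0.79 -0.23]
```

```bash
python3 -m jog '[{"fingers":0.06,"x":0,"y":0,"z":0.045,"rx":0,"ry":0,"rz":0},{"fingers":0.06,"x":0,"y":0,"z":0.045,"rx":0,"ry":0,"rz":0},{"fingers":0.06,"x":0,"y":0,"z":0.0445,"rx":0,"ry":0,"rz":0},{"fingers":0.06,"x":0,"y":0,"z":0,"rx":0,"ry":0,"rz":0},{"fingers":0.02,"x":0,"y":0,"z":0,"rx":0,"ry":0,"rz":0},{"fingers":0.02,"x":0,"y":0,"z":0,"rx":0,"ry":0,"rz":0},{"fingers":0.02,"x":0,"y":0,"z":0,"rx":0,"ry":0,"rz":0},{"fingers":0.02,"x":0,"y":0,"z":0,"rx":0,"ry":0,"rz":0}]' 40
python3 -m jog '[{"fingers":0.02,"x":0,"y":0,"z":0,"rx":0,"ry":0,"rz":0},{"fingers":0.02,"x":0,"y":0,"z":-0.04,"rx":0,"ry":0,"rz":0},{"fingers":0.02,"x":0,"y":0,"z":-0.04,"rx":0,"ry":0,"rz":0},{"fingers":0.02,"x":0,"y":0,"z":0,"rx":0,"ry":0,"rz":0}]'
python3 - <<'E'
from h import *
go(w(-.196,.002,.10),85.55)
print(w(-.196,.002,.10))
E
```

```text
clock: 3.58
tcp_pos: [0.4181, 0.2468, 0.0188]
orientation: [1.842, 2.544, 0.006]
contact_force: [-0.6, 0.3, 8.8]
grip_width: 0.0291
gripper_force: 41.1
clock: 4.08
tcp_pos: [0.4187, 0.2474, 0.1002]
orientation: [1.842, 2.543, 0.011]
contact_force: [0.4, 0.3, -2.7]
grip_width: 0.0291
gripper_force: 40.6
before-turn shift [-0.0953  0.1476  0.0009] turn deg [ 0.34 -0.25 22.63] after-turn shift [-0.0311  0.1729  0.0002]
[0.58870143 0.20295396 0.1       ]
```

```bash
python3 -m jog '[{"fingers":0.02,"x":0,"y":0,"z":0,"rx":0.3,"ry":-0.2,"rz":7.6},{"fingers":0.02,"x":0,"y":0,"z":0,"rx":0,"ry":0,"rz":7.5},{"fingers":0.02,"x":0,"y":0,"z":0,"rx":0,"ry":0,"rz":7.5},{"fingers":0.02,"x":-0.0078,"y":0.0432,"z":0,"rx":0,"ry":0,"rz":0},{"fingers":0.02,"x":-0.0078,"y":0.0432,"z":0,"rx":0,"ry":0,"rz":0},{"fingers":0.02,"x":-0.0078,"y":0.0432,"z":0,"rx":0,"ry":0,"rz":0},{"fingers":0.02,"x":-0.0078,"y":0.0432,"z":0,"rx":0,"ry":0,"rz":0},{"fingers":0.02,"x":0,"y":0,"z":0,"rx":0,"ry":0,"rz":0}]'
python3 - <<'E'
from h import *
go(w(-.196,.002,.10),85.55)
for c in("top","side"):
    p,d=snap(c,f"pics/{c}2.png");np.save(f"{c}2.npy",d)
    for n in("battery","shoe_entry","shoe_home"):
        print(n,[(g(q["xyz"]).round(4).tolist(),round(q["score"],2)) for q in r.landmark_of(n,c)])
print(g(r.get_obs()["tcp_pos"]))
p=cv2.imread("pics/top2.png");q=cv2.imread("pics/side2.png")
a=cv2.resize(p[150:220,270:400],None,fx=5,fy=4,interpolation=cv2.INTER_CUBIC);b=cv2.resize(q[140:270,290:400],None,fx=2.3,fy=2.3,interpolation=cv2.INTER_CUBIC)
o=np.zeros((a.shape[0]+b.shape[0],a.shape[1],3),np.uint8);o[:a.shape[0]]=a;o[a.shape[0]:,:b.shape[1]]=b;cv2.imwrite("pics/c2.png",o)
E
```

```text
clock: 5.08
tcp_pos: [0.5895, 0.1991, 0.0958]
orientation: [2.307, 2.128, -0.009]
contact_force: [-0.8, -0.7, -1.2]
grip_width: 0.0294
gripper_force: 40.7
before-turn shift [ 0.0037 -0.0011 -0.0042] turn deg [-0.09  0.35 -0.17] after-turn shift [ 0.0038 -0.001  -0.0042]
battery [([0.063, 0.0023, 0.0698], 0.63), ([-0.1928, -0.2756, 0.0004], 0.6), ([-0.2968, -0.2592, 0.0023], 0.58)]
shoe_entry []
shoe_home []
battery [([-0.1978, -0.2782, 0.0011], 0.92), ([-0.2951, -0.2614, -0.0016], 0.76), ([-0.1959, 0.0007, 0.0773], 0.55)]
shoe_entry [([-0.1942, 0.0035, 0.0149], 0.96)]
shoe_home [([-0.118, 0.0028, 0.0101], 0.82), ([-0.0066, 0.001, 0.0009], 0.6), ([-0.4449, -0.2229, -0.0007], 0.19)]
[-0.19495984 -0.00075875  0.09630391]
```

View pics/c2.png

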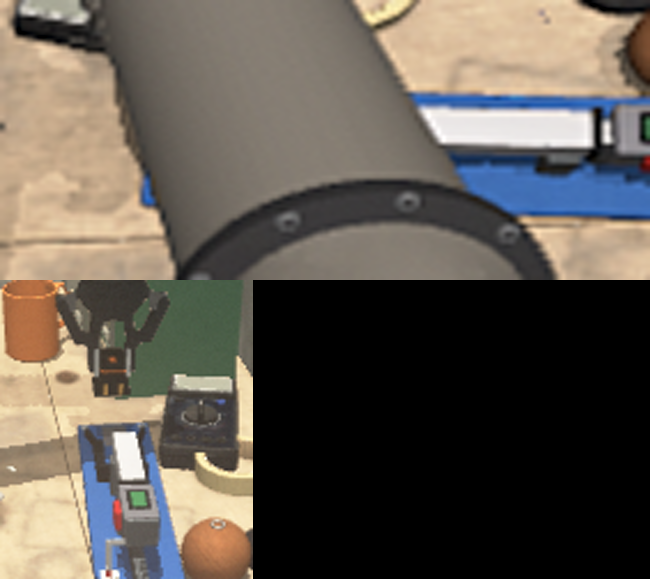

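```bash
python3 -m jog '[{"fingers":0.02,"x":0.002,"y":-0.0027,"z":0,"rx":-0.1,"ry":0.35,"rz":-0.15},{"fingers":0.02,"x":0,"y":0,"z":0.03,"rx":0,"ry":0,"rz":0},{"fingers":0.02,"x":0,"y":0,"z":0.022,"rx":0,"ry":0,"rz":0},{"fingers":0.02,"x":0,"y":0,"z":0,"rx":0,"ry":0,"rz":0},{"fingers":0.02,"x":0,"y":0,"z":0,"rx":0,"ry":0,"rz":0}]'
python3 - <<'E'
from h import *
go(w(-.197,.002,.031),85.55)
c="side"
p,d=snap(c,f"pics/{c}3.png");np.save(f"{c}3.npy",d)
for n in("battery","shoe_entry","shoe_home"):
        print(n,[(g(q["xyz"]).round(4).tolist(),round(q["score"],2)) for q in r.landmark_of(n,c)])
print(g(r.get_obs()["tcp_pos"]))
cv2.imwrite("pics/c3.png",cv2.resize(p[170:240,300:390,::-1],None,fx=8,fy=8,interpolation=cv2.INTER_CUBIC))
E
```

```text
clock: 6.1
tcp_pos: [0.5842, 0.2039, 0.045]
orientation: [-2.301, -2.136, 0.0]
contact_force: [-0.4, 0.4, -2.7]
grip_width: 0.0291
gripper_force: 40.7
before-turn shift [0.0004 0.0046 0.014 ] turn deg [-0.1  -0.09  0.18] after-turn shift [0.0004 0.0045 0.014 ]
battery [([-0.1957, -0.2777, -0.0006], 0.84), ([-0.298, -0.2587, -0.0014], 0.76), ([-0.1994, -0.0025, 0.0224], 0.71)]
shoe_entry [([-0.1929, 0.0029, 0.0116], 0.62)]
shoe_home [([-0.1131, 0.0038, 0.0139], 0.78)]
[-0.19664346 -0.00240106  0.04505815]
```

View pics/c3.png

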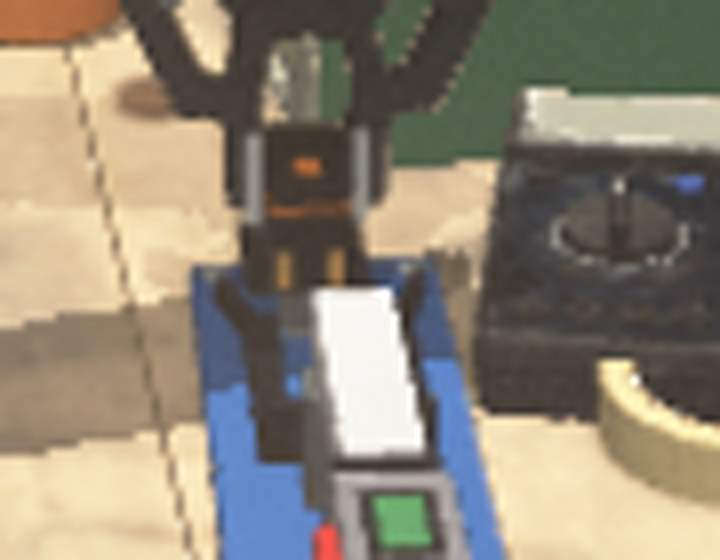

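```bash
python3 -m jog '[{"fingers":0.02,"x":0.001,"y":0.0053,"z":0,"rx":0,"ry":0,"rz":0.1},{"fingers":0.02,"x":0,"y":0,"z":0.010,"rx":0,"ry":0,"rz":0},{"fingers":0.02,"x":0,"y":0,"z":0,"rx":0,"ry":0,"rz":0},{"fingers":0.02,"x":0,"y":0,"z":0,"rx":0,"ry":0,"rz":0}]' 30
python3 - <<'E'
from h import *
c="side"
p,d=snap(c,f"pics/{c}4.png");np.save(f"{c}4.npy",d)
for n in("battery","shoe_entry","shoe_home","detent_ball"):
        print(n,[(g(q["xyz"]).round(4).tolist(),round(q["score"],2)) for q in r.landmark_of(n,c)])
print(g(r.get_obs()["tcp_pos"]),r.get_obs()["contact_force"])
cv2.imwrite("pics/c4.png",cv2.resize(p[180:250,310:390,::-1],None,fx=8,fy=8,interpolation=cv2.INTER_CUBIC))
E
```

```text
clock: 6.8
tcp_pos: [0.5891, 0.2042, 0.0339]
orientation: [-2.303, -2.133, 0.002]
contact_force: [0.6, 0.2, -1.3]
grip_width: 0.0291
gripper_force: 40.6
battery [([-0.2, 0.0019, 0.0151], 0.77), ([0.0905, -0.032, 0.0211], 0.72), ([-0.1976, -0.2772, 0.0019], 0.6), ([-0.2968, -0.2612, 0.0002], 0.53)]
shoe_entry [([-0.1946, 0.0025, 0.0166], 0.92)]
shoe_home [([-0.1152, 0.0051, 0.012], 0.73)]
detent_ball [([-0.1469, -0.0003, 0.0087], 0.62), ([-0.1134, 0.0074, 0.0172], 0.46)]
[-0.197545    0.00265865  0.03445302] [-0.92229714  0.6822368  -2.14805364]
```

View pics/c4.png

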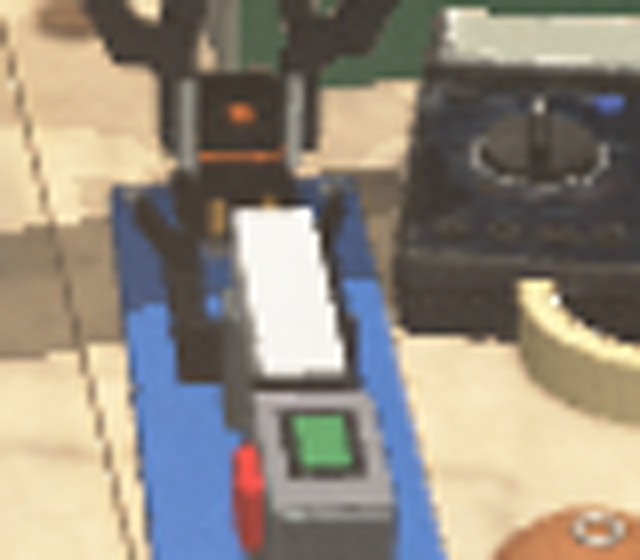

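```bash
python3 -m jog '[{"fingers":0.02,"x":0,"y":0.0003,"z":0.002,"rx":0,"ry":0,"rz":0},{"fingers":0.02,"x":0,"y":0,"z":0.002,"rx":0,"ry":0,"rz":0},{"fingers":0.02,"x":0,"y":0,"z":0,"rx":0,"ry":0,"rz":0},{"fingers":0.02,"x":0,"y":0,"z":0,"rx":0,"ry":0,"rz":0}]'
python3 - <<'E'
from h import *
o=r.get_obs();print(g(o["tcp_pos"]),o["contact_force"],o["moment"])
go(w(-.197,.003,.0308),85.55)
E
```

```text
clock: 7.55
tcp_pos: [0.5898, 0.2044, 0.0309]
orientation: [-2.303, -2.133, 0.0]
contact_force: [-4.0, -0.8, 5.3]
grip_width: 0.0292
gripper_force: 41.6
[-0.19751358  0.00296411  0.03091195] [-4.02536902 -0.84106548  5.26783627] [-0.04607605  0.48088678 -0.01293259]
before-turn shift [-0.0005  0.      0.0001] turn deg [-0.12 -0.09  0.08] after-turn shift [-0.0005  0.      0.0001]
```

```bash
python3 -m jog '[{"fingers":0.02,"x":-0.004,"y":0,"z":-0.0005,"rx":0,"ry":0,"rz":0},{"fingers":0.02,"x":-0.004,"y":0,"z":0,"rx":0,"ry":0,"rz":0},{"fingers":0.02,"x":-0.004,"y":0,"z":0,"rx":0,"ry":0,"rz":0},{"fingers":0.02,"x":0,"y":0,"z":0,"rx":0,"ry":0,"rz":0}]'
python3 - <<'E'
from h import *
o=r.get_obs();print(g(o["tcp_pos"]),o["contact_force"],o["moment"])
E
```

```text
clock: 8.05
tcp_pos: [0.589, 0.1916, 0.0309]
orientation: [-2.304, -2.133, 0.001]
contact_force: [-0.5, -1.2, 1.8]
grip_width: 0.0291
gripper_force: 41.2
[-0.1847254   0.00321405  0.03093147] [-0.54371995 -1.20273861  1.83007407] [-0.15752007 -0.05180606  0.04440081]
```

```bash
python3 -m jog '[{"fingers":0.02,"x":-0.005,"y":0,"z":0,"rx":0,"ry":0,"rz":0},{"fingers":0.02,"x":-0.005,"y":0,"z":0,"rx":0,"ry":0,"rz":0},{"fingers":0.02,"x":-0.005,"y":0,"z":0,"rx":0,"ry":0,"rz":0},{"fingers":0.02,"x":-0.005,"y":0,"z":0,"rx":0,"ry":0,"rz":0},{"fingers":0.02,"x":0,"y":0,"z":0,"rx":0,"ry":0,"rz":0}]'
python3 - <<'E'
from h import *
o=r.get_obs();print(g(o["tcp_pos"]),o["contact_force"],o["moment"])
E
```

```text
clock: 8.68
tcp_pos: [0.5873, 0.171, 0.031]
orientation: [-2.304, -2.133, 0.002]
contact_force: [0.8, -0.6, 5.3]
grip_width: 0.0295
gripper_force: 41.6
[-0.16403858  0.00306296  0.03095621] [ 0.80943177 -0.56849556  5.34376775] [-0.24429194  0.11208709  0.04724032]
```

```bash
python3 -m jog '[{"fingers":0.02,"x":-0.006,"y":0,"z":0,"rx":0,"ry":0,"rz":0},{"fingers":0.02,"x":-0.006,"y":0,"z":0,"rx":0,"ry":0,"rz":0},{"fingers":0.02,"x":-0.006,"y":0,"z":0,"rx":0,"ry":0,"rz":0},{"fingers":0.02,"x":-0.006,"y":0,"z":0,"rx":0,"ry":0,"rz":0},{"fingers":0.02,"x":-0.006,"y":0,"z":0,"rx":0,"ry":0,"rz":0},{"fingers":0.02,"x":-0.006,"y":0,"z":0,"rx":0,"ry":0,"rz":0},{"fingers":0.02,"x":0,"y":0,"z":0,"rx":0,"ry":0,"rz":0}]'
python3 - <<'E'
from h import *
o=r.get_obs();print(g(o["tcp_pos"]),o["contact_force"],o["moment"])
E
```

```text
clock: 9.55
tcp_pos: [0.5845, 0.1344, 0.0309]
orientation: [-2.305, -2.133, 0.003]
contact_force: [-0.8, 0.3, 6.7]
grip_width: 0.0293
gripper_force: 41.8
[-0.12734585  0.00315222  0.03089451] [-0.84991734  0.28738283  6.69187451] [ 0.04081443 -0.01715068  0.08977306]
```

Push the last stretch in small steps until the end stop is felt.

```bash
python3 -m jog '[{"fingers":0.02,"x":-0.004,"y":0,"z":0,"rx":0,"ry":0,"rz":0},{"fingers":0.02,"x":-0.004,"y":0,"z":0,"rx":0,"ry":0,"rz":0},{"fingers":0.02,"x":0,"y":0,"z":0,"rx":0,"ry":0,"rz":0}]'
python3 -m jog '[{"fingers":0.02,"x":-0.0025,"y":0,"z":0,"rx":0,"ry":0,"rz":0},{"fingers":0.02,"x":0,"y":0,"z":0,"rx":0,"ry":0,"rz":0}]'
python3 -m jog '[{"fingers":0.02,"x":-0.0025,"y":0,"z":0,"rx":0,"ry":0,"rz":0},{"fingers":0.02,"x":0,"y":0,"z":0,"rx":0,"ry":0,"rz":0}]'
python3 - <<'E'
from h import *
o=r.get_obs();print(g(o["tcp_pos"]),o["contact_force"],o["moment"])
E
```

```text
clock: 9.93
tcp_pos: [0.584, 0.1271, 0.0309]
orientation: [-2.304, -2.133, 0.002]
contact_force: [-1.2, 1.1, 6.9]
grip_width: 0.0295
gripper_force: 41.6
clock: 10.18
tcp_pos: [0.5839, 0.1253, 0.0309]
orientation: [-2.304, -2.133, 0.001]
contact_force: [0.7, 3.3, 5.4]
grip_width: 0.0291
gripper_force: 41.7
clock: 10.42
tcp_pos: [0.5838, 0.1241, 0.0309]
orientation: [-2.302, -2.134, -0.001]
contact_force: [1.7, 5.5, 5.3]
grip_width: 0.0293
gripper_force: 41.5
[-0.11703442  0.00320942  0.03085488] [1.7183677  5.51742013 5.27963211] [ 1.16518892 -0.205111    0.04219605]
```

```bash
python3 -m jog '[{"fingers":0.02,"x":-0.003,"y":0,"z":0,"rx":0,"ry":0,"rz":0},{"fingers":0.02,"x":0,"y":0,"z":0,"rx":0,"ry":0,"rz":0},{"fingers":0.02,"x":0,"y":0,"z":0,"rx":0,"ry":0,"rz":0}]'
python3 -m jog '[{"fingers":0.02,"x":-0.003,"y":0,"z":0,"rx":0,"ry":0,"rz":0},{"fingers":0.02,"x":0,"y":0,"z":0,"rx":0,"ry":0,"rz":0},{"fingers":0.02,"x":0,"y":0,"z":0,"rx":0,"ry":0,"rz":0}]'
python3 - <<'E'
from h import *
o=r.get_obs();print(g(o["tcp_pos"]),o["contact_force"],o["moment"])
E
```

```text
clock: 10.8
tcp_pos: [0.5837, 0.1241, 0.0309]
orientation: [-2.299, -2.135, -0.004]
contact_force: [1.9, 10.6, 4.6]
grip_width: 0.0292
gripper_force: 41.3
clock: 11.18
tcp_pos: [0.5837, 0.124, 0.0311]
orientation: [-2.295, -2.136, -0.008]
contact_force: [1.4, 16.5, 3.3]
grip_width: 0.0294
gripper_force: 41.2
[-0.11684776  0.00313059  0.03106818] [ 1.38778105 16.49581535  3.2779051 ] [ 3.65263443 -0.29327255 -0.05293991]
```

```bash
python3 -m jog '[{"fingers":0.02,"x":-0.004,"y":0,"z":0,"rx":0,"ry":0,"rz":0},{"fingers":0.02,"x":0,"y":0,"z":0,"rx":0,"ry":0,"rz":0},{"fingers":0.02,"x":0,"y":0,"z":0,"rx":0,"ry":0,"rz":0}]'
python3 -m jog '[{"fingers":0.02,"x":0.006,"y":0,"z":0,"rx":0,"ry":0,"rz":0},{"fingers":0.02,"x":0.006,"y":0,"z":0,"rx":0,"ry":0,"rz":0},{"fingers":0.02,"x":0,"y":0,"z":0,"rx":0,"ry":0,"rz":0},{"fingers":0.02,"x":0,"y":0,"z":0,"rx":0,"ry":0,"rz":0}]'
python3 -m jog '[{"fingers":0.02,"x":0.0025,"y":0,"z":0,"rx":0,"ry":0,"rz":0},{"fingers":0.02,"x":0,"y":0,"z":0,"rx":0,"ry":0,"rz":0},{"fingers":0.02,"x":0,"y":0,"z":0,"rx":0,"ry":0,"rz":0}]'
```

```text
clock: 11.55
tcp_pos: [0.5836, 0.1236, 0.0312]
orientation: [-2.291, -2.137, -0.013]
contact_force: [0.2, 23.8, 2.7]
grip_width: 0.0291
gripper_force: 41.3
clock: 12.05
tcp_pos: [0.5837, 0.1244, 0.0309]
orientation: [-2.304, -2.133, 0.002]
contact_force: [-0.2, 2.4, 6.6]
grip_width: 0.0293
gripper_force: 41.7
clock: 12.42
tcp_pos: [0.5837, 0.1247, 0.0308]
orientation: [-2.307, -2.132, 0.005]
contact_force: [-0.2, -1.4, 7.7]
grip_width: 0.0294
gripper_force: 42.0
```

```bash
python3 -m jog '[{"fingers":0.05,"x":-0.002,"y":0,"z":0,"rx":0,"ry":0,"rz":0},{"fingers":0.05,"x":0,"y":0,"z":0,"rx":0,"ry":0,"rz":0},{"fingers":0.05,"x":0,"y":0,"z":-0.03,"rx":0,"ry":0,"rz":0},{"fingers":0.05,"x":0,"y":0,"z":-0.05,"rx":0,"ry":0,"rz":0},{"fingers":0.05,"x":0,"y":0,"z":-0.04,"rx":0,"ry":0,"rz":0},{"fingers":0.05,"x":0,"y":0,"z":0,"rx":0,"ry":0,"rz":0},{"fingers":0.05,"x":-0.05,"y":0,"z":0,"rx":0,"ry":0,"rz":0},{"fingers":0.05,"x":-0.05,"y":0,"z":0,"rx":0,"ry":0,"rz":0}]' 40
python3 -m jog '[{"fingers":0.055,"x":-0.042,"y":0,"z":0,"rx":0,"ry":0,"rz":0},{"fingers":0.055,"x":-0.042,"y":0,"z":0,"rx":0,"ry":0,"rz":0},{"fingers":0.055,"x":0,"y":0,"z":0,"rx":0,"ry":0,"rz":0},{"fingers":0.055,"x":0,"y":0,"z":0,"rx":0,"ry":0,"rz":0}]'
python3 - <<'E'
from h import *
for c in ("top","side"):
  p,d=snap(c,f"pics/{c}5.png");np.save(f"{c}5.npy",d)
  for n in("battery","shoe_home","gauge_head","pointer_tip","flag_mark"):
        print(n,[(g(q["xyz"]).round(4).tolist(),round(q["score"],2)) for q in r.landmark_of(n,c)])
print(g(r.get_obs()["tcp_pos"]))
p=cv2.imread("pics/top5.png");q=cv2.imread("pics/side5.png")
a=cv2.resize(p[160:215,290:450],None,fx=5,fy=5,interpolation=cv2.INTER_CUBIC);b=cv2.resize(q[180:310,310:390],None,fx=2.5,fy=2.5,interpolation=cv2.INTER_CUBIC)
o=np.zeros((a.shape[0]+b.shape[0],a.shape[1],3),np.uint8);o[:a.shape[0]]=a;o[a.shape[0]:,:b.shape[1]]=b;cv2.imwrite("pics/c5.png",o);print(o.shape)
E
```

```text
clock: 13.42
tcp_pos: [0.5752, 0.0254, 0.1492]
orientation: [-2.3, -2.135, 0.004]
contact_force: [1.1, -1.0, 1.0]
grip_width: 0.0501
gripper_force: 0.0
clock: 13.92
tcp_pos: [0.5693, -0.057, 0.1494]
orientation: [-2.302, -2.133, 0.003]
contact_force: [1.0, 0.5, -0.4]
grip_width: 0.0554
gripper_force: 0.0
battery [([-0.1924, -0.276, 0.0008], 0.69), ([-0.2996, -0.2622, 0.0061], 0.65), ([-0.1194, 0.0006, 0.0085], 0.59)]
shoe_home [([-0.116, 0.0033, 0.0153], 0.75)]
gauge_head [([0.0621, 0.0018, 0.0672], 0.75)]
pointer_tip [([0.0979, -0.032, 0.0179], 0.78)]
flag_mark [([0.1333, -0.0407, 0.0181], 0.59)]
battery [([0.0942, -0.0312, 0.0185], 0.71), ([-0.1941, -0.2783, -0.0028], 0.6), ([-0.1202, 0.005, 0.0084], 0.48), ([-0.2965, -0.2591, -0.0013], 0.48)]
shoe_home [([-0.1175, 0.0055, 0.0144], 0.79)]
gauge_head [([-0.1201, 0.0051, 0.0152], 0.18)]
pointer_tip [([0.0963, -0.0289, 0.0196], 0.69)]
flag_mark [([0.1347, -0.036, 0.0217], 0.39)]
[0.06506944 0.00352171 0.15049755]
(600, 800, 3)
```

View pics/c5.png

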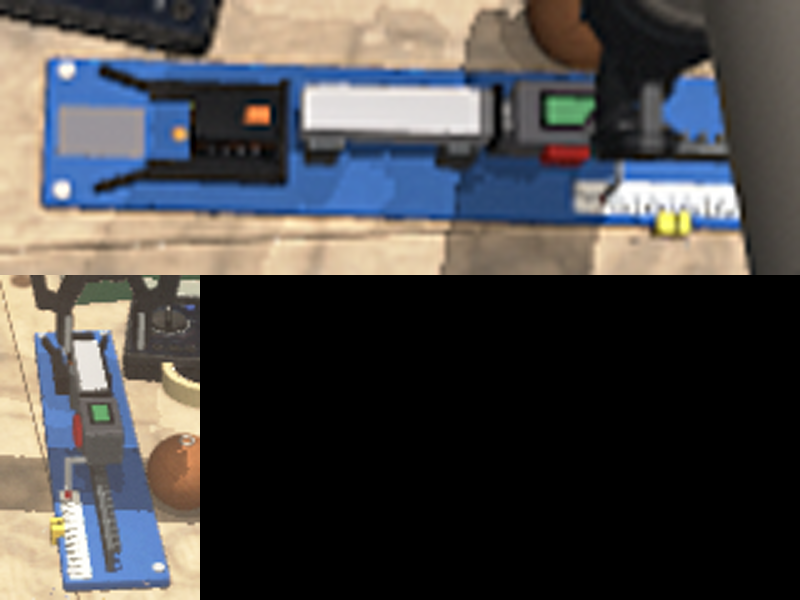

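```bash
python3 -m jog '[{"fingers":0.057,"x":0,"y":-0.0015,"z":0.03,"rx":0,"ry":0,"rz":0},{"fingers":0.057,"x":0,"y":0,"z":0.03,"rx":0,"ry":0,"rz":0},{"fingers":0.057,"x":0,"y":0,"z":0.02,"rx":0,"ry":0,"rz":0},{"fingers":0.057,"x":0,"y":0,"z":0.01,"rx":0,"ry":0,"rz":0},{"fingers":0.057,"x":0,"y":0,"z":0.012,"rx":0,"ry":0,"rz":0},{"fingers":0.057,"x":0,"y":0,"z":0,"rx":0,"ry":0,"rz":0},{"fingers":0.057,"x":0,"y":0,"z":0,"rx":0,"ry":0,"rz":0}]'
python3 - <<'E'
from h import *
o=r.get_obs();print(g(o["tcp_pos"]),o["contact_force"],o["moment"]);go(w(.0655,.002,.047),85.55)
E
```

```text
clock: 15.4
tcp_pos: [0.5687, -0.0574, 0.049]
orientation: [-2.303, -2.134, -0.0]
contact_force: [0.4, 0.3, -0.1]
grip_width: 0.0568
gripper_force: 0.0
[0.06511363 0.00226469 0.04901439] [ 0.39325072  0.27332853 -0.13420963] [ 0.03840504 -0.00447873  0.03911457]
before-turn shift [-0.0004 -0.0003  0.002 ] turn deg [-0.07 -0.07  0.08] after-turn shift [-0.0004 -0.0003  0.002 ]
```

```bash
python3 -m jog '[{"fingers":0.02,"x":0,"y":0,"z":0.001,"rx":0,"ry":0,"rz":0},{"fingers":0.02,"x":0,"y":0,"z":0,"rx":0,"ry":0,"rz":0},{"fingers":0.02,"x":0,"y":0,"z":0,"rx":0,"ry":0,"rz":0},{"fingers":0.02,"x":0,"y":0,"z":0,"rx":0,"ry":0,"rz":0},{"fingers":0.02,"x":0,"y":0,"z":0,"rx":0,"ry":0,"rz":0}]' 40
python3 - <<'E'
from h import *
o=r.get_obs();print(g(o["tcp_pos"]),o["contact_force"],o["moment"])
c="side"
p,d=snap(c,"pics/side6.png");np.save("side6.npy",d)
for n in("pointer_tip","flag_mark"):
    print(n,[(g(q["xyz"]).round(4).tolist(),round(q["score"],2)) for q in r.landmark_of(n,c)])
p=p[255:325,325:375,::-1];cv2.imwrite("pics/c6.png",cv2.resize(p,None,fx=8,fy=8,interpolation=cv2.INTER_CUBIC))
E
```

```text
clock: 16.02
tcp_pos: [0.569, -0.0574, 0.0482]
orientation: [-2.303, -2.134, -0.001]
contact_force: [0.6, 1.1, 6.1]
grip_width: 0.0359
gripper_force: 47.8
[0.06504797 0.00259496 0.04824584] [0.64358244 1.08347201 6.06076094] [0.08672363 0.32854474 0.01425077]
pointer_tip [([0.1347, -0.035, 0.0205], 0.4)]
flag_mark [([0.1368, -0.0364, 0.0208], 0.56)]
```

View pics/c6.png

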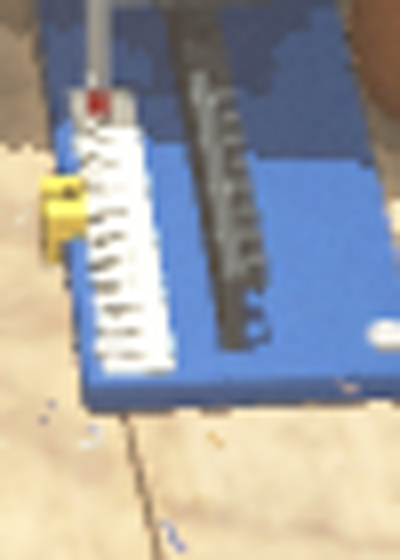

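```bash
cat >> h.py <<'E'
def ray(cam,u,v,z):
    c=r.get_calibration(cam);K=np.array(c["mtx"]);T=np.array(c["extrinsics"])
    q=T[:3,:3]@np.linalg.solve(K,[u,v,1]);return T[:3,3]+q*(z-T[2,3])/q[2]
E
python3 - <<'E'
from h import *
print("tip",g(ray("side",325+98/8,255+103/8,.018)).round(4),"lower",g(ray("side",325+98/8,255+114/8,.016)).round(4))
print("mark",g(ray("side",325+67/8,255+190/8,.02)).round(4))
# top0 view
p=cv2.imread("pics/top5.png");hsv=cv2.cvtColor(p,cv2.COLOR_BGR2HSV)
s=hsv[195:212,415:432];v,u=np.where((s[...,0]>20)&(s[...,0]<35)&(s[...,1]>140)&(s[...,2]>120))
v+=195;u+=415;print(len(u),u.min(),u.max(),v.min(),v.max());print(g(ray("top",u.mean(),v.mean(),.02)))
for vv in range(v.min(),v.max()+1):print(vv,p[vv,u.min()-2:u.max()+3].tolist())
E
```

```text
tip [ 0.0975 -0.0273  0.018 ] lower [ 0.0999 -0.0275  0.016 ]
mark [ 0.1383 -0.0393  0.02  ]
18 421 427 203 206
[ 0.13540981 -0.04564422  0.02      ]
203 [[223, 144, 95], [198, 126, 83], [120, 168, 173], [102, 255, 255], [109, 255, 255], [88, 232, 237], [44, 128, 136], [108, 255, 255], [119, 248, 254], [169, 135, 109], [209, 140, 100]]
204 [[162, 81, 32], [129, 61, 23], [76, 151, 161], [115, 255, 255], [120, 255, 255], [103, 236, 239], [59, 137, 143], [120, 255, 255], [107, 249, 254], [130, 99, 79], [194, 99, 39]]
205 [[94, 100, 118], [59, 45, 47], [51, 134, 145], [107, 252, 255], [117, 255, 255], [102, 234, 238], [68, 148, 153], [120, 255, 255], [105, 246, 248], [91, 108, 104], [119, 71, 56]]
206 [[132, 164, 194], [39, 65, 80], [28, 95, 109], [60, 163, 175], [76, 196, 207], [67, 170, 180], [45, 114, 125], [83, 201, 211], [101, 195, 209], [115, 147, 170], [111, 137, 165]]
```

```bash
python3 -m jog '[{"fingers":0.02,"x":-0.004,"y":0,"z":0,"rx":0,"ry":0,"rz":0},{"fingers":0.02,"x":-0.006,"y":0,"z":0,"rx":0,"ry":0,"rz":0},{"fingers":0.02,"x":-0.006,"y":0,"z":0,"rx":0,"ry":0,"rz":0},{"fingers":0.02,"x":-0.006,"y":0,"z":0,"rx":0,"ry":0,"rz":0},{"fingers":0.02,"x":-0.006,"y":0,"z":0,"rx":0,"ry":0,"rz":0},{"fingers":0.02,"x":-0.006,"y":0,"z":0,"rx":0,"ry":0,"rz":0},{"fingers":0.02,"x":0,"y":0,"z":0,"rx":0,"ry":0,"rz":0},{"fingers":0.02,"x":0,"y":0,"z":0,"rx":0,"ry":0,"rz":0}]'
python3 - <<'E'
from h import *
print("topmark0",g(ray("top",424.8,204.3,.02)).round(4))
o=r.get_obs();print(g(o["tcp_pos"]),o["contact_force"],o["moment"])
c="side"
p,d=snap(c,"pics/side7.png")
for n in("pointer_tip","flag_mark"):
    print(n,[(g(q["xyz"]).round(4).tolist(),round(q["score"],2)) for q in r.landmark_of(n,c)])
a=cv2.resize(p[258:298,322:362,::-1],None,fx=12,fy=12,interpolation=cv2.INTER_CUBIC)
t,d=snap("top","pics/top7.png")
for n in("pointer_tip","flag_mark"):
    print(n,[(g(q["xyz"]).round(4).tolist(),round(q["score"],2)) for q in r.landmark_of(n,"top")])
b=cv2.resize(t[180:220,410:435,::-1],None,fx=12,fy=12,interpolation=cv2.INTER_CUBIC)
cv2.imwrite("pics/c7.png",np.hstack([a,b]))
E
```

```text
clock: 17.18
tcp_pos: [0.5664, -0.091, 0.0482]
orientation: [-2.303, -2.134, -0.001]
contact_force: [0.1, 1.6, 6.7]
grip_width: 0.0361
gripper_force: 47.8
topmark0 [ 0.1372 -0.0448  0.02  ]
[0.09877322 0.00260621 0.0482408 ] [0.10381116 1.64141795 6.73079832] [ 0.27328161  0.37914055 -0.04127641]
pointer_tip [([0.1279, -0.0279, 0.0167], 0.93)]
flag_mark [([0.1362, -0.0339, 0.0169], 0.61)]
pointer_tip []
flag_mark [([0.1352, -0.0405, 0.0182], 0.52)]
```

View pics/c7.png

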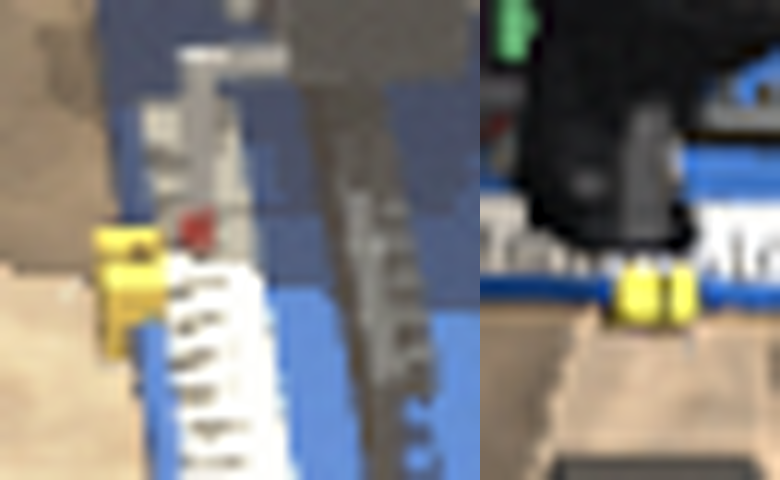

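Run:
```python
from h import *
for f in("pics/side6.png","pics/side7.png"):
    p=cv2.imread(f).astype(int);red=p[...,2]-(p[...,0]+p[...,1])//2
    r0=262 if "6" in f else 271
    print(f);print(red[r0:r0+12,334:343])
p=cv2.imread("pics/side0.png").astype(int);print("flag (G) side0");print(p[274:290,328:338].sum(2)//3);print((p[274:290,328:338,2]-p[274:290,328:338,0]))
for v in (277,278,279,280):print(v,g(ray("side",333,v,.02)).round(4),g(ray("side",338.5,v,.016)).round(4),g(ray("side",338.5,v,.021)).round(4))
```

```text
pics/side6.png
[[-27 -19  11   8  -5 -27 -30 -28 -29]
 [-27 -18  11  10  -3 -29 -30 -29 -29]
 [-28 -14  12  11  -5 -29 -28 -27 -30]
 [-28 -16  10  10  -3 -17 -17 -16 -19]
 [  2  11  58  49  45  12  11  -7 -15]
 [ 17  23  93  89  60  17  15  -2 -26]
 [ 18  24  96  93  63  16  16  12 -28]
 [  5  21  45  44  34  17  16  13 -28]
 [  7  17  12  17  16  17  17  13 -23]
 [-14  15  16   9   2   2   3   4 -13]
 [ -6  10  12  16  16   8   2   3 -17]
 [ -6   2   2   2   2   2   2   2  -4]]
pics/side7.png
[[ -1  13  13  10  11  11  17  12 -15]
 [ -6  15  13  12  12  13  17  13 -15]
 [-11  17  17  12  12  13  17  14  -3]
 [-16  13  11  11  12  12  16  16  11]
 [-19  14  18  36  37  46  15  15  12]
 [ -4  20  23  78  81  64  16  17  14]
 [ 71  53  24  84  95  71  18  17  14]
 [ 75  58  16  45  65  54  16  17  13]
 [ 55  58  12  13  18  19  17  18  14]
 [ 70  45   2   2   3   2   2   2   4]
 [ 65  54  12  17  16  16  17   2   1]
 [ 82  75  16  14  10   2   2   1   1]]
flag (G) side0
[[216 219 219 179 139 156 186 195 166 220]
 [213 213 214 208 130 148 151 150 230 227]
 [213 210 207 169 109 133 159 2
[... 1048 characters left out ...]

 [  61   64   77  126  119  119  118   92   20    5]
 [  63   64   72  123  126  108   29   40   17   24]
 [  65   63   64  114   67  -28  -89  -70   13   20]
 [  63   66   71  111   61  -36  -98  -86  -12    5]
 [  64   65   68  113   63  -30 -100  -84   -9   25]
 [  66   62   51   53   49  -15 -103  -94   -6   19]
 [  64   64   64   64   63    3 -100  -99  -38    6]]
277 [ 0.1322 -0.0397  0.02  ] [ 0.1279 -0.0271  0.016 ] [ 0.1342 -0.0277  0.021 ]
278 [ 0.1357 -0.0399  0.02  ] [ 0.1314 -0.0274  0.016 ] [ 0.1377 -0.028   0.021 ]
279 [ 0.1391 -0.0402  0.02  ] [ 0.1349 -0.0277  0.016 ] [ 0.1411 -0.0283  0.021 ]
280 [ 0.1425 -0.0405  0.02  ] [ 0.1384 -0.028   0.016 ] [ 0.1446 -0.0286  0.021 ]
```

```bash
python3 - <<'E'
from h import *
p=cv2.imread("pics/top0.png").astype(int);red=p[...,2]-(p[...,0]+p[...,1])//2
print(red[192:207,405:420]);print((p.sum(2)//3)[192:207,405:420]);print((p.sum(2)//3)[201:208,418:430])
for u in(410,411,412,413):print(u,g(ray("top",u,200,.018)).round(4))
for u in(424,425):print(u,g(ray("top",u,204,.02)).round(4))
E
python3 - <<'E'
import cv2,numpy as np
p=cv2.imread("pics/top0.png")
cv2.imwrite("pics/c8.png",cv2.resize(p[182:212,400:432],None,fx=16,fy=16,interpolation=cv2.INTER_NEAREST))
E
```

```text
[[ 70  10 -41 -50 -36 -45 -69 -52  -2 -17 -71 -65 -58 -57 -58]
 [-29 -32 -56 -57 -64 -60 -92 -73  -6 -19 -94 -88 -88 -87 -88]
 [-81 -72 -69 -76 -82 -58 -93 -72  -6 -18 -92 -85 -84 -83 -85]
 [-70 -83 -82 -82 -73 -54 -81 -59  -5 -24 -98 -92 -91 -92 -91]
 [-17 -22 -22 -23 -21  -9 -34 -27  -1 -15 -26 -23 -22 -22 -24]
 [ 16   5   3   2   3  15   2   7   2   2   3   5   4   5   4]
 [ 17  12   2   2   4  15   1   0  -2  -1   0  -1  -1   0  -1]
 [  6   9  12   9   8  21  -2  -3  -3  -3  -2  -2  -4  -2  -1]
 [ -1   3   6   3  -2  11  -4  -2  -3  -3  -1  -2  -2  -1  -2]
 [ -6   3   1   3   4  10   1   1   2   3   4   3   3   3   6]
 [-33 -25 -20 -11 -12 -14 -10 -15 -14 -18 -17  -6 -14 -15 -26]
 [-91 -93 -95 -97 -97 -98 -98 -97 -97 -97 -94 -78 -71 -80 -82]
 [-65 -65 -69 -73 -72 -76 -77 -76 -78 -75 -79 -79 -68 -84 -82]
 [ 46  49  50  46  42  40  41  42  42  41  39  39  36  26  19]
 [ 52  50  51  53  55  54  55  54  55  56  54  55  54  47  42]]
[[ 38  42  60  62  57  73 103  93 136 203  89  94  90  92  90]
 [ 72  59  66  76  90  85 125 118 143 205 114 123 124 126 127]
 [102  91  91  99 109  75 12
[... 626 characters left out ...]
2  82  83  83  82  83  75  58  87  83]
 [136 140 141 137 132 122 122 125 126 125 124 128 125 104  94]
 [206 212 213 208 199 191 191 196 198 196 193 194 189 168 150]]
[[242 111 211 175 134 232 169 228 144 188 190 197]
 [224 136 193 169 161 213 173 162 181 185 166 150]
 [143 140 124 140 198 197 175  93 202 197 126 138]
 [ 87  83  64 118 204 202 181 103 206 192  93 101]
 [104  94  44 100 195 201 176 111 205 187  91  74]
 [168 150  55  70 120 146 127  87 150 154 131 126]
 [167 155 108 113 112 107  91  92 104 144 186 178]]
410 [ 0.0958 -0.0332  0.018 ]
411 [ 0.0987 -0.0331  0.018 ]
412 [ 0.1015 -0.033   0.018 ]
413 [ 0.1044 -0.0329  0.018 ]
424 [ 0.135 -0.044  0.02 ]
425 [ 0.1378 -0.0439  0.02  ]
```

View pics/c8.png

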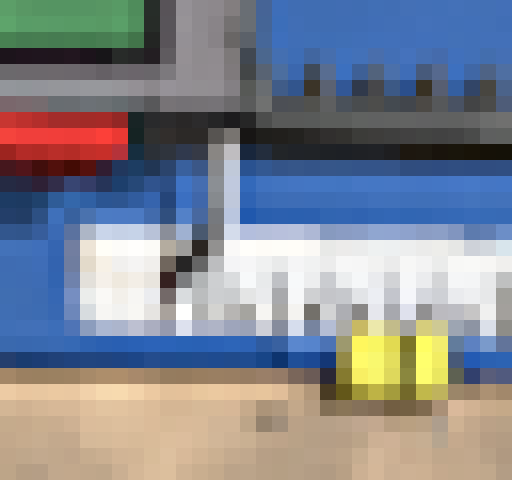

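```bash
python3 -m jog '[{"fingers":0.02,"x":-0.004,"y":0,"z":0,"rx":0,"ry":0,"rz":0},{"fingers":0.02,"x":-0.0034,"y":0,"z":0,"rx":0,"ry":0,"rz":0},{"fingers":0.02,"x":0,"y":0,"z":0,"rx":0,"ry":0,"rz":0},{"fingers":0.02,"x":0,"y":0,"z":0,"rx":0,"ry":0,"rz":0},{"fingers":0.02,"x":0,"y":0,"z":0,"rx":0,"ry":0,"rz":0}]'
python3 - <<'E'
from h import *
o=r.get_obs();print(g(o["tcp_pos"]),o["contact_force"])
for i in range(4):
    p,d=snap("side","pics/side8.png")
    for n in("pointer_tip","flag_mark"):
        print(n,[(g(q["xyz"]).round(4).tolist(),round(q["score"],2)) for q in r.landmark_of(n,"side")][:2])
p=p.astype(int);red=p[...,0]-(p[...,1]+p[...,2])//2
print(red[273:285,328:343]);print((p.sum(2)//3)[274:286,328:343])
E
```

```text
clock: 18.1
tcp_pos: [0.5659, -0.0982, 0.0483]
orientation: [-2.303, -2.134, -0.001]
contact_force: [-0.5, 1.4, 7.0]
grip_width: 0.0362
gripper_force: 47.8
[0.10603611 0.00261853 0.04825502] [-0.51506653  1.39613115  7.0241213 ]
pointer_tip [([0.1338, -0.032, 0.0191], 0.86), ([0.105, 0.0027, 0.0686], 0.62)]
flag_mark [([0.1321, -0.0328, 0.0208], 0.64)]
pointer_tip [([0.134, -0.0264, 0.0183], 0.94)]
flag_mark [([0.1331, -0.0371, 0.0195], 0.49)]
pointer_tip [([0.1347, -0.0284, 0.0175], 0.89)]
flag_mark [([0.1348, -0.0366, 0.017], 0.44), ([-0.1182, 0.0045, 0.0132], 0.33)]
pointer_tip [([0.1358, -0.0279, 0.0175], 0.84)]
flag_mark [([0.1329, -0.0356, 0.0156], 0.48)]
[[ 38  40  38   6 -26 -27 -11  17  16  12  10  12  14  14  -4]
 [ 38  38  37  18 -25 -26 -17  13  13  12  10  10  15  17  10]
 [ 37  38  37  31 -22 -28 -18  14  13  12  11  10  13  17  13]
 [ 36  37  36  27 -11 -14  -5  19  14  12  11  12  14  14  13]
 [ 37  50  78  83  75  73  67  34  17  29  33  29  14  14  11]
 [ 37  46  81  75  80  52  67  56  19  58  89  77  33  16  13]
 [ 33  37  59  69  66  42  55  67  19  66  98  86  3
[... 383 characters left out ...]
8 175]
 [137 138 139 131  97 103 105 121 149 151 148 146 155 188 179]
 [138 135 132 110  84  93 105 152 148 127 149 144 133 153 147]
 [139 150 190 169 202 147 145 132 149 140 135 140 149 150 145]
 [138 145 174 191 186 118 146 139 118 108 100 110 145 185 178]
 [134 131 136 153 146 102 130 187 141 101  95 104 142 190 181]
 [127 128 155 210 207 207 206 210 176 130 106 120 144 189 184]
 [190 121 147 212 210 211 211 217 226 106 116 118 132 190 189]
 [136 120 119 167 166 168 167 163 140 146 236 252 252 252 252]
 [176 118 114 161 153 154 153 173 238 252 253 253 253 253 253]
 [192 179 130 157 160 157 143 154 233 202 196 164 212 253 253]
 [195 187 117 150 127 119 151 163 190 139 208 252 252 253 253]]
```

Run:
```python
from h import *
o=r.get_obs();print(o["clock"],o["grip_width"],o["gripper_force"],g(o["tcp_pos"]))
print(r.hand_in())
```

```text
18.7 0.03622150318349499 47.83473551273346 [0.10603384 0.00259776 0.04824489]
the job is handed in; nothing more can be done
None
```

I handed the job in at 18.7 s; the battery is home with the detent ball up behind it, and the head is still held with the lock squeezed in. The pointer stands level with the flag line to about 1 mm by camera measurement, and the result of the judging was not shown to me.

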